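# Put the lens canisters away in the carrier and lock its ring

### The arm

A 6-joint arm with a two-finger parallel gripper is mounted at the origin on the work surface. World frame = base frame: x ahead of the robot, y to its left, z up, the work surface at z = 0. Lengths are in mm, angles in rad, forces in N, time in s.
With the tool pointing down it reaches from about 300 to 775 mm from the base axis. Payload 14.6 kg.
Tool frame: the origin (TCP) lies on the centre line of the jaws, within the pads' length; the fingertips stand 11 mm ahead of it and the grasp point (between the pads) lies 8 mm behind it; x points along the fingers, y is the direction in which the jaws open and shut, and the axes are right-handed (so a half turn about x gives the same grasp; the last joint's range is limited). The gripper opens to 94 mm and grips with 3 to 60 N. Pads are 16 mm wide; open, the fingers measure 119 mm over their backs; the gripper's body (75 mm by 177 mm) begins 78 mm behind the grasp point.
Start: joints at [1.071, 0.3, 1.521, -0, 1.321, -0.067], TCP at [230.674, 499.278, 216.446] pointing down, gripper open.
Joint ranges: [-3.03, 3.03], [-0.79, 2.21], [0.23, 2.52], [-1.04, 4.18], [0, 3.07], [-2.55, 2.55]. Speed limits (rad/s): [2.22, 2.22, 2.57, 3.14, 3.14, 3.14].

### API

Orientations are given as [roll, pitch, yaw] about the fixed x, y, z axes, in that order (R = Rz(yaw) Ry(pitch) Rx(roll)).
In Python, from cell import manip gives the robot as it stands.
- The arm moves only by the shell command python3 -m handwheel 'ROWS' [OPENING] [FORCE]. ROWS is JSON, a list of rows, each a list of 2 entries, a list of its own where there are three numbers: the shift along the tool's x, y, z in mm, then the turn about the tool's x in rad. In form: [[[x, y, z], spin], ...]. A call has exactly 10 rows; each row shifts and turns the commanded pose from where the row before left it, along the tool's axes as they then stand; what a row does not reach is not made up. A row lasts 1/8 s, in which the tool goes at most 62.5 mm and 10.7 degrees, less where a joint would pass 70% of its speed; a pose out of reach is approached as far as the arm can. A call with a gripper value outside its range is refused whole. OPENING is the closure in counts, from 0 (fully open) to 255 (shut), set as the call begins (- or left out, the last holds). The fingers move at their own pace and stop on an object; FORCE is the grip in N (left out, the last holds). Time passes only in rows, so rows that do not move let the fingers close, or fill a call up. It gives the time, the measured TCP pose, the force and the opening at its end, in the units of the state.
- manip.read_state(): the state, without advancing time (a new reading comes with each control period).
- manip.camera(name): name is "scene" or "side" or "wrist"; returns a dict with "pixels" (480x640x3 uint8, red, green, blue), "z_map" (480x640 float32, mm along the optical axis (not along the pixel's ray), 0 where there is no reading), "mtx" (3x3 intrinsics, pixels), "xyz" and "orientation" of the camera in the world. Camera axes: x right, y up, looking along -z (the intrinsics and any distortion apply to the point x, -y, -z); pixel columns grow to the right and rows downward; lengths in mm; the calibration is good to about 2 mm. A picture is of the moment at which its call begins.
- manip.sign_off(): hands the job in, once; it reports no verdict.
Trained networks look in the newest picture that a camera, given by its name, has taken for a name from the list of things; names that differ only in an ending like _2 or _b are one class to them, and where a whole thing is asked for, a point or a joint stands for the part that bears it (a point fixed in the world has none). Each returns a list of dicts, best first, with "confidence" (0 to 1); they miss things now and then, are a little off and sometimes report something else, mostly with a low value. They report only what shows in the picture. A call takes as long as a camera call.
- manip.cut_out(target, camera): "region" (480x640 bool, what is visible of it) and "centre" ([column, row] in pixels, amid what is visible of it).
The state is a dict: "clock": time; "joints": joint angles; "qd": joint speeds; "effort": joint torques, N m; "eef_pos": TCP position; "eef_rot": TCP orientation; "wrist_force": force on the tool from outside, world axes, zero at the start; "moment": the same for the moment, N m; "finger_gap": finger opening in mm.
Only numpy, scipy, OpenCV 4.12 (cv2) and the standard library are available. Lean on these libraries where they do the work, as an engineer would, in place of code of your own. Each camera call takes 0.05 s, during which the arm holds its last target. There are 200 camera calls.

### The job

Put the microscope lenses away: turn the carrier's lock ring so that its black stripes point at the green open marks, stand every lens canister that is on the table upright in a cup of the carrier, one to a cup and with its push cap pressed fully home, then turn the lock ring clockwise until its black stripes point at the red locked marks. Leave the slide box, the eyepiece and the cleaner bottle where they are.

Things in the scene. Friction and masses are not known exactly. Their poses are not given: they have to be found in the camera images.
- carrier: Grey round lens carrier, fixed: a drum 172 mm across, 75 mm high, with four round cups inside; white flange with marks 202 mm across. Origin at the centre of its underside, z up. Green marks (open) lie at 135 and 315 degrees from its x axis (counter-clockwise from above), red marks (locked) at 90 and 270 degrees.
- ring (a joint): Bright steel lock ring on the carrier, turning about the carrier's vertical axis; stays where left (0.2 N m friction). In rad, growing clockwise seen from above; travel -0.15 to 1.0, no stop at the marks. 0: two black stripes point at the green marks, tabs between the cups (open). 0.785: stripes at the red marks, tabs over the caps' rims (locked).
- ring_axis (a point): Centre of the lock ring, on its axis, at its top face (84 mm over the table). Ring 134 mm inside, 160 mm outside, 76 to 84 mm over the table, with four inward tabs (16 mm wide, reaching in to 53 mm from the axis). A cap that is not home stands in the tabs' way.
- ear0 (a point): Point to grip on orange upright ear 0 of the lock ring (turns with it): a fin 10 mm thick along the ring's tangent, 34 mm long radially (78 to 112 mm from the axis), 76 to 116 mm over the table; the point lies in its middle, 97 mm from the axis and 101 mm over the table. At ring value 0 the ear stands at 45 degrees in the carrier's frame.
- ear1 (a point): Point to grip on orange upright ear 1 of the lock ring (turns with it): a fin 10 mm thick along the ring's tangent, 34 mm long radially (78 to 112 mm from the axis), 76 to 116 mm over the table; the point lies in its middle, 97 mm from the axis and 101 mm over the table. At ring value 0 the ear stands at 225 degrees in the carrier's frame.
- pocket0 (a point): Centre of the floor of cup 0 of the carrier, 10 mm over the table, 42 mm from the carrier's axis at 0 degrees in its frame. Cup bore 46 mm, rim 36 mm over this floor.
- pocket1 (a point): Centre of the floor of cup 1 of the carrier, 10 mm over the table, 42 mm from the carrier's axis at 90 degrees in its frame. Cup bore 46 mm, rim 36 mm over this floor.
- pocket2 (a point): Centre of the floor of cup 2 of the carrier, 10 mm over the table, 42 mm from the carrier's axis at 180 degrees in its frame. Cup bore 46 mm, rim 36 mm over this floor.
- pocket3 (a point): Centre of the floor of cup 3 of the carrier, 10 mm over the table, 42 mm from the carrier's axis at 270 degrees in its frame. Cup bore 46 mm, rim 36 mm over this floor.
- can_a_mid (a point): Lens canister with red band, loose, upright, maybe absent: aluminium body 40 mm across, 44 mm high; captive push cap 42 mm across, flat top at 62 mm when home, with a grey round knob 18 mm across, 34 mm high on its axis. 96 mm high with cap home, plus the cap's lift. 140 to 230 g. Point on the axis 48 mm above the underside; z up. May be carried by its knob.
- cap_a (a joint): Lift of the push cap of the red-band canister, m: 0 home on the body, up to 0.014 raised (an orange neck shows). Held by 5 N of friction both ways, so it stays where left, and moves under a firm push down on the knob of 6 N or more; it cannot come off.
- can_b_mid (a point): Lens canister with yellow band, loose, upright, maybe absent: aluminium body 40 mm across, 44 mm high; captive push cap 42 mm across, flat top at 62 mm when home, with a grey round knob 18 mm across, 34 mm high on its axis. 96 mm high with cap home, plus the cap's lift. 140 to 230 g. Point on the axis 48 mm above the underside; z up. May be carried by its knob.
- cap_b (a joint): Lift of the push cap of the yellow-band canister, m: 0 home on the body, up to 0.014 raised (an orange neck shows). Held by 5 N of friction both ways, so it stays where left, and moves under a firm push down on the knob of 6 N or more; it cannot come off.
- can_c_mid (a point): Lens canister with blue band, loose, upright, maybe absent: aluminium body 40 mm across, 44 mm high; captive push cap 42 mm across, flat top at 62 mm when home, with a grey round knob 18 mm across, 34 mm high on its axis. 96 mm high with cap home, plus the cap's lift. 140 to 230 g. Point on the axis 48 mm above the underside; z up. May be carried by its knob.
- cap_c (a joint): Lift of the push cap of the blue-band canister, m: 0 home on the body, up to 0.014 raised (an orange neck shows). Held by 5 N of friction both ways, so it stays where left, and moves under a firm push down on the knob of 6 N or more; it cannot come off.
- can_d_mid (a point): Lens canister with green band, loose, upright, maybe absent: aluminium body 40 mm across, 44 mm high; captive push cap 42 mm across, flat top at 62 mm when home, with a grey round knob 18 mm across, 34 mm high on its axis. 96 mm high with cap home, plus the cap's lift. 140 to 230 g. Point on the axis 48 mm above the underside; z up. May be carried by its knob.
- cap_d (a joint): Lift of the push cap of the green-band canister, m: 0 home on the body, up to 0.014 raised (an orange neck shows). Held by 5 N of friction both ways, so it stays where left, and moves under a firm push down on the knob of 6 N or more; it cannot come off.
- slide_box: White box of glass slides with a red and green label, 85 x 75 x 32 mm, loose, bystander. Origin at the centre of its underside.
- eyepiece: Spare eyepiece standing on its end, 44 mm across, 55 mm high, loose, bystander. Origin at the centre of its underside.
- cleaner: Blue bottle of lens cleaner with white cap, 52 mm across, 110 mm high, loose, bystander. Origin at the centre of its underside.

How it is judged (in metres and radians):
On the way, in this order (a step that is already met when the one before it is completed fails the run):
1. the lock ring is turned to its open marks (within 0.12 rad) (value of joint ring between -0.12 and 0.12 rad), for 0.2 s.
2. every canister present stands in a cup with its cap home (((horizontal distance between can_a_mid and pocket0 below 0.01 m and z of can_a_mid in the frame of pocket0 below 0.053 m) or (horizontal distance between can_a_mid and pocket1 below 0.01 m and z of can_a_mid in the frame of pocket1 below 0.053 m) or (horizontal distance between can_a_mid and pocket2 below 0.01 m and z of can_a_mid in the frame of pocket2 below 0.053 m) or (horizontal distance between can_a_mid and pocket3 below 0.01 m and z of can_a_mid in the frame of pocket3 below 0.053 m)) and angle between each of can_a_mid, can_b_mid, can_c_mid, can_d_mid's own z axis and vertical below 0.12 rad and value of joint each of cap_a, cap_b, cap_c, cap_d below 0.0025 m and ((horizontal distance between can_b_mid and pocket0 below 0.01 m and z of can_b_mid in the frame of pocket0 below 0.053 m) or (horizontal distance between can_b_mid and pocket1 below 0.01 m and z of can_b_mid in the frame of pocket1 below 0.053 m) or (horizontal distance between can_b_mid and pocket2 below 0.01 m and z of can_b_mid in the frame of pocket2 below 0.053 m) or (horizontal distance between can_b_mid and pocket3 below 0.01 m and z of can_b_mid in the frame of pocket3 below 0.053 m)) and ((horizontal distance between can_c_mid and pocket0 below 0.01 m and z of can_c_mid in the frame of pocket0 below 0.053 m) or (horizontal distance between can_c_mid and pocket1 below 0.01 m and z of can_c_mid in the frame of pocket1 below 0.053 m) or (horizontal distance between can_c_mid and pocket2 below 0.01 m and z of can_c_mid in the frame of pocket2 below 0.053 m) or (horizontal distance between can_c_mid and pocket3 below 0.01 m and z of can_c_mid in the frame of pocket3 below 0.053 m)) and ((horizontal distance between can_d_mid and pocket0 below 0.01 m and z of can_d_mid in the frame of pocket0 below 0.053 m) or (horizontal distance between can_d_mid and pocket1 below 0.01 m and z of can_d_mid in the frame of pocket1 below 0.053 m) or (horizontal distance between can_d_mid and pocket2 below 0.01 m and z of can_d_mid in the frame of pocket2 below 0.053 m) or (horizontal distance between can_d_mid and pocket3 below 0.01 m and z of can_d_mid in the frame of pocket3 below 0.053 m))), for 0.2 s.
3. the lock ring is turned to its locked marks (within 0.08 rad) (value of joint ring between 0.705 and 0.865 rad), for 0.2 s.
At the end, for the whole second after the job is handed in: Every canister present stands upright (within 0.12 rad) on the floor of a cup (axis within 10 mm of the cup's), its cap home (lifted less than 2.5 mm); the ring is at its locked mark (0.785 rad, within 0.08 rad) and at rest (all of step 2 and all of step 3 and velocity of joint ring between -0.05 and 0.05 rad/s); the robot touches nothing.
It fails at once if the slide box is moved more than 25 mm (distance of slide_box from where it was at the start of the episode above 0.025 m).
It fails at once if the eyepiece is moved more than 25 mm (distance of eyepiece from where it was at the start of the episode above 0.025 m).
It fails at once if the cleaner bottle is moved more than 25 mm (distance of cleaner from where it was at the start of the episode above 0.025 m).
Of can_a, can_b, can_c, can_d only 3 to 4 are there at a start; the rules pass over those that are not, and their reading is None.
At some moment in a run one of can_a, can_b, can_c, can_d may be knocked a few centimetres aside while the robot is not near it.
It also fails if it takes over 210 s, if anything falls off the work surface, if the arm or the gripper's body presses on something with over 40 N, if the wrist force passes 120 N, or if a joint passes its speed limit or range.

## Working session

There is one attempt and no reset: what is moved stays moved. The work goes in short steps, Python scripts to look and compute and a shell command to move; the robot and the scene stay as the last step left them, time stands still between calls to the robot, and variables do not carry over. Pictures are saved under pics/ and viewed, about 12 in all and at most 16, crops included, and the job is handed in when it is done.

```bash
ls; mkdir -p pics
cat > h.py <<'E'
from cell import manip
import numpy as np, cv2
from scipy.spatial.transform import Rotation as R
def cam(n):
    c=manip.camera(n); return c
def Rc(c):
    o=np.array(c['orientation'],float)
    return o if o.shape==(3,3) else R.from_euler('xyz',o).as_matrix()
def cloud(c):
    z=c['z_map'].astype(float); K=np.array(c['mtx']); v,u=np.mgrid[:480,:640]
    p=np.stack([(u-K[0,2])/K[0,0]*z,-(v-K[1,2])/K[1,1]*z,-z],-1)
    w=p@Rc(c).T+np.array(c['xyz']); w[z<=0]=np.nan
    return w
def proj(c,P):
    p=(np.asarray(P,float)-np.array(c['xyz']))@Rc(c); K=np.array(c['mtx'])
    return np.stack([K[0,0]*p[...,0]/-p[...,2]+K[0,2],K[1,1]*-p[...,1]/-p[...,2]+K[1,2]],-1)
def save(n,im): cv2.imwrite('pics/'+n+'.png',cv2.cvtColor(np.ascontiguousarray(im),cv2.COLOR_RGB2BGR))
E
python3 - <<'E'
from h import *
print({k:np.round(v,3).tolist() for k,v in manip.read_state().items()})
for n in ['scene','side']:
    c=cam(n); save(n+'0',c['pixels']); print(n,np.round(c['xyz']),np.round(c['orientation'],3),[k for k in c], np.array(c['mtx']).round(1).tolist())
    w=cloud(c)
    for t in ['carrier','ear0','can_a_mid','can_b_mid','can_c_mid','can_d_mid','slide_box','eyepiece','cleaner']:
        for d in manip.cut_out(t,n):
            r=d['region']&~np.isnan(w[...,2]); q=w[r]
            if len(q): print(t,round(d['confidence'],2),np.round(d['centre']),r.sum(),'med',np.median(q,0).round(),'zmax',np.percentile(q[:,2],98).round())
E
```

```text
pics
{'clock': 0.0, 'joints': [1.071, 0.3, 1.522, -0.0, 1.321, -0.067], 'qd': [-0.0, -0.0, -0.001, 0.001, -0.0, 0.0], 'effort': [-0.003, -53.18, -35.273, 0.071, 0.024, -0.0], 'eef_pos': [230.571, 499.074, 215.886], 'eef_rot': [-1.6, 1.57, -2.033], 'wrist_force': [-0.391, -0.398, -0.731], 'moment': [-0.01, 0.02, -0.049], 'finger_gap': 94.277}
scene [ 959. -639.  669.] [0.849 0.    0.602] ['pixels', 'z_map', 'mtx', 'xyz', 'orientation'] [[459.2, 0.0, 320.1], [0.0, 459.2, 233.4], [0.0, 0.0, 1.0]]
carrier 0.65 [373. 182.] 5065 med [567. 147.  59.] zmax 110.0
carrier 0.63 [366. 350.] 807 med [ 774. -242.   30.] zmax 56.0
ear0 0.64 [373. 185.] 1373 med [566. 152.  83.] zmax 115.0
can_a_mid 0.74 [282. 306.] 935 med [ 615. -258.   66.] zmax 108.0
can_a_mid 0.47 [364. 349.] 813 med [ 773. -242.   30.] zmax 56.0
can_b_mid 0.68 [283. 234.] 742 med [ 493. -103.   60.] zmax 107.0
can_c_mid 0.79 [331. 237.] 818 med [598. -69.  58.] zmax 107.0
can_c_mid 0.58 [233. 262.] 530 med [ 494. -243.   70.] zmax 104.0
can_c_mid 0.3 [373. 186.] 1439 med [564. 153.  83.] zmax 115.0
can_d_mid 0.89 [233. 274.] 8
[... 380 characters left out ...]
entation'] [[435.1, 0.0, 323.6], [0.0, 435.1, 238.5], [0.0, 0.0, 1.0]]
carrier 0.63 [231. 221.] 5330 med [549. 155.  68.] zmax 112.0
ear0 0.59 [236. 217.] 1754 med [552. 176.  84.] zmax 116.0
ear0 0.45 [231. 219.] 5375 med [549. 157.  66.] zmax 112.0
can_a_mid 0.82 [388. 297.] 803 med [ 595. -255.   63.] zmax 108.0
can_b_mid 0.9 [284. 290.] 815 med [ 475. -101.   63.] zmax 108.0
can_c_mid 0.82 [311. 257.] 698 med [580. -66.  61.] zmax 108.0
can_d_mid 0.91 [345. 332.] 911 med [ 477. -244.   65.] zmax 105.0
slide_box 0.82 [467. 375.] 2539 med [ 554. -438.   32.] zmax 34.0
eyepiece 0.6 [423. 259.] 480 med [ 755. -235.   28.] zmax 56.0
cleaner 0.68 [346. 207.] 805 med [754. -26.  58.] zmax 110.0
```

```bash
cat > meas.py <<'E'
from h import *
from scipy.optimize import least_squares
def circ(p,r):
    return least_squares(lambda c:np.hypot(*(p-c).T)-r,p.mean(0),loss='soft_l1').x
def cans(cams):
    for t in 'abcd':
        for n,(c,w) in cams.items():
            D=[d for d in manip.cut_out(f'can_{t}_mid',n)]
            if not D: print(t,n,'none'); continue
            d=D[0]; q=w[d['region']&~np.isnan(w[...,2])]
            zt=np.percentile(q[:,2],97); k=q[(q[:,2]>zt-22)&(q[:,2]<zt-3)]; k=k[:,:2]
            k=k[np.hypot(*(k-np.median(k,0)).T)<14]
            b=q[(q[:,2]>8)&(q[:,2]<38)][:,:2]; b=b[np.hypot(*(b-np.median(b,0)).T)<35]
            print(t,n,round(d['confidence'],2),'top',zt.round(1),'knob',circ(k,9).round(1),'body',circ(b,20).round(1) if len(b)>20 else None)
E
python3 - <<'E'
from meas import *
a=manip.read_state(); print(R.from_euler('xyz',a['eef_rot']).as_matrix().round(3))
cams={}
for n in ['scene','side']:
    c=cam(n); w=cloud(c); cams[n]=(c,w)
    px=c['pixels'].astype(int); near=(np.hypot(w[...,0]-560,w[...,1]-160)<150)
    # outer drum wall and ring outer
    m=near&(w[...,2]>15)&(w[...,2]<60); p=w[m][:,:2]
    ring=near&(w[...,2]>81)&(w[...,2]<87); r=w[ring]
    o=near&(px[...,0]>180)&(px[...,2]<90)&(px[...,1]>60)&(px[...,1]<170)&(w[...,2]>95)
    q=w[o]; 
    print(n,'ringtop',len(r),r.mean(0).round(1),'orange',len(q))
    if len(q)>20:
        _,l,ctr=cv2.kmeans(q[:,:2].astype(np.float32),2,None,(3,50,.1),5,0)
        for i in (0,1):
            s=q[l[:,0]==i]; print(' ear',len(s),((s.min(0)+s.max(0))/2).round(1),s.min(0).round(),s.max(0).round())
cans(cams)
a,b=cams['scene'][0]['pixels'],cams['side'][0]['pixels']
ca=a[100:340,200:500]; cb=b[100:340,130:430]
save('v1',cv2.resize(np.vstack([np.hstack([ca,cb])]),(800,320),interpolation=cv2.INTER_CUBIC))
E
```

```text
[[-0.     0.419  0.908]
 [-0.     0.908 -0.419]
 [-1.    -0.     0.   ]]
scene ringtop 799 [559.  166.2  83. ] orange 0
side ringtop 958 [552.8 169.3  83.9] orange 0
a scene 0.85 top 107.5 knob [ 607.1 -248.8] body [ 607.4 -249. ]
a side 0.96 top 108.0 knob [ 592.5 -254.9] body [ 606.  -247.6]
b scene 0.67 top 106.0 knob [485.1 -93.3] body [485.  -93.4]
b side 0.59 top 107.0 knob [483.4 -92.3] body [483.4 -92.2]
c scene 0.72 top 106.7 knob [590.8 -59. ] body [590.9 -59.3]
c side 0.61 top 107.4 knob [589.6 -58. ] body [589.1 -57.8]
d scene 0.65 top 103.8 knob [ 487.3 -238. ] body [ 487.3 -237.9]
d side 0.76 top 104.4 knob [ 486.2 -236.7] body [ 486.  -236.8]
```

View pics/scene0.png

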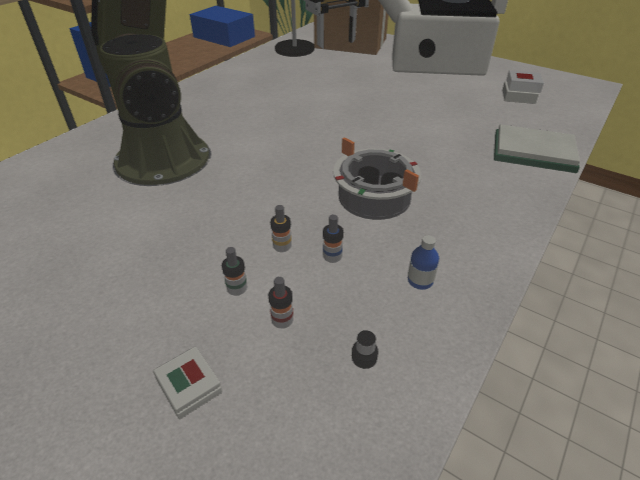

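View pics/v1.png

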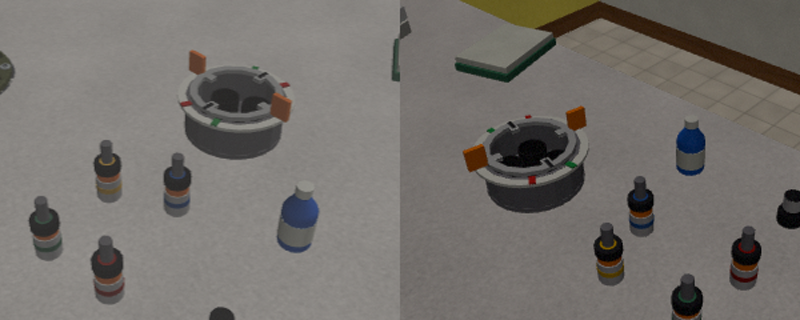

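```bash
python3 -m handwheel '[[[-12,-15,40],0],[[-12,-15,40],0],[[-12,-15,40],0],[[-12,-15,40],0],[[-12,-15,40],0],[[-12,-15,40],0],[[-12,-15,40],0],[[-12,-15,40],0],[[-12,-15,40],0],[[0,0,0],0]]' 0 20
cat > carr.py <<'E'
from h import *
from scipy.optimize import least_squares
def carr(n,guess=(556,166)):
    c=cam(n); w=cloud(c); px=c['pixels']; hsv=cv2.cvtColor(px,cv2.COLOR_RGB2HSV).astype(int)
    g=np.array(guess); near=np.hypot(w[...,0]-g[0],w[...,1]-g[1])<135; z=w[...,2]
    H,S,V=hsv[...,0],hsv[...,1],hsv[...,2]
    red=near&((H<6)|(H>170))&(S>110)&(z<100)&(z>50)
    grn=near&(H>45)&(H<90)&(S>60)&(z<100)&(z>50)
    org=near&(H>=6)&(H<16)&(S>140)&(z>85)
    fl=near&(z>60)&(z<90)&(S<40)&(V>130)
    out={}
    for nm,m in dict(red=red,grn=grn,org=org).items():
        k,l,st,ct=cv2.connectedComponentsWithStats(m.astype(np.uint8))
        for i in range(1,k):
            if st[i,4]>=6:
                s=w[l==i]; print(n,nm,st[i,4],ct[i].round(),np.median(s,0).round(1),s.min(0).round(),s.max(0).round())
    return c,w
E
python3 - <<'E'
from carr import *
for n in ['scene','side','wrist']:
    c,w=carr(n)
print(c['xyz'],c['orientation'],manip.read_state()['eef_pos']); save('w1',c['pixels'])
E
```

```text
clock: 2.75
eef_pos: [502.4, 224.0, 324.9]
eef_rot: [0.551, 1.57, 0.115]
wrist_force: [-0.3, 0.2, -0.7]
finger_gap: 94.0
scene red 14 [414. 163.] [616.8 247.   76.3] [612. 242.  74.] [622. 253.  78.]
scene red 20 [339. 177.] [504.   98.3  76.5] [498.  89.  75.] [510. 106.  79.]
scene grn 8 [391. 150.] [546.5 268.1  75.8] [541. 262.  74.] [550. 273.  78.]
scene grn 26 [361. 191.] [571.5  81.8  75.6] [565.  72.  72.] [578.  94.  78.]
scene org 21 [348. 140.] [469.6 191.  115.1] [452. 186. 113.] [483. 197. 117.]
scene org 32 [412. 173.] [652.5 151.4 114.4] [638. 144. 112.] [669. 158. 116.]
side red 9 [226. 187.] [614.3 251.3  77.1] [610. 245.  75.] [621. 257.  78.]
side red 33 [229. 234.] [502.5 100.1  76.8] [494.  91.  75.] [512. 111.  80.]
side grn 16 [198. 197.] [542.9 268.5  76.5] [538. 253.  75.] [548. 275.  84.]
side grn 34 [258. 223.] [569.6  82.3  77.4] [563.  73.  73.] [577.  95.  79.]
side org 170 [262. 187.] [647.1 150.6 103.1] [631. 144.  85.] [665. 160. 118.]
side org 219 [186. 217.] [462.3 190.8 104.2] [446. 183.  85.] [480. 202. 118.]
wrist red 141 [223. 254.] [502.3 100.   77.3] [494.  91.  75.] [512. 110.  79.]
wrist red 131 [377. 285.] [612.3 246.4  77.2] [604. 237.  74.] [621. 255.  79.]
wrist grn 146 [368. 229.] [544.6 263.6  77.4] [538. 255.  74.] [552. 273.  79.]
wrist grn 119 [237. 309.] [570.3  82.   77.3] [564.  73.  76.] [576.  91.  79.]
wrist org 421 [279. 194.] [464.1 195.5 115.8] [448. 186.  86.] [481. 202. 118.]
wrist org 155 [317. 341.] [634.  158.7 104.1] [474. 152.  86.] [653. 237. 425.]
[437.53148389 253.91206955 492.86611054] [-2.40192754e-01  5.19663970e-04  1.13772564e+00] [500.41193918 226.14032072 324.13114184]
```

View pics/w1.png

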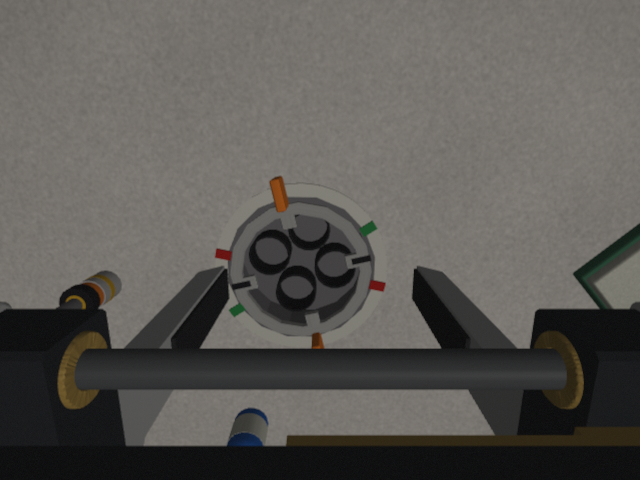

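```bash
python3 -m handwheel '[[[0,0,0],-0.1],[[0,0,0],-0.1],[[0,0,0],0],[[0,0,0],0],[[0,0,0],0],[[0,0,0],0],[[0,0,0],0],[[0,0,0],0],[[0,0,0],0],[[0,0,0],0]]'
cat >> h.py <<'E'
def go(x,y,z,yaw):
    """print tool-frame shift (first, before the spin) and spin to reach TCP x,y,z with tool y at angle yaw(deg)"""
    S=[manip.read_state() for _ in range(3)]; s=S[-1]
    M=R.from_euler('xyz',s['eef_rot']).as_matrix()
    d=(np.array([x,y,z])-s['eef_pos'])@M
    a=np.degrees(np.arctan2(M[1,1],M[0,1])); da=(yaw-a+90)%180-90
    print('t',round(s['clock'],2),'pos',np.round(s['eef_pos'],1),'yaw',a.round(1),'tilt',M[:,0].round(3),'q6',round(s['joints'][5],2),'gap',round(s['finger_gap'],1),'F',np.round(s['wrist_force'],1))
    print('shift',d.round(1),'spin',np.radians(-da).round(3))
E
python3 -c "
from h import *
go(463.5,195.5,150,76.9)"
```

```text
clock: 4.15
eef_pos: [500.9, 225.7, 324.4]
eef_rot: [0.766, 1.571, 0.533]
wrist_force: [0.1, -0.5, -0.6]
finger_gap: 94.4
t 4.15 pos [500.9 225.7 324.4] yaw 76.7 tilt [ 0.  0. -1.] q6 -0.98 gap 94.4 F [ 0.1 -0.5 -0.6]
shift [174.4 -38.1 -29.4] spin -0.004
```

```bash
python3 -m handwheel '[[[0,-38,-29],0],[[45,0,0],0],[[45,0,0],0],[[45,0,0],0],[[45,0,0],0],[[35,0,0],0],[[15,0,0],0],[[0,0,0],0],[[0,0,0],0],[[0,0,0],0]]'
python3 - <<'E'
from h import *
go(463.5,195.5,95,76.9)
c=cam('wrist'); save('w2',c['pixels'])
E
```

```text
clock: 5.4
eef_pos: [464.4, 195.6, 95.6]
eef_rot: [0.548, 1.569, 0.315]
wrist_force: [0.7, -0.2, 0.6]
finger_gap: 93.8
t 5.4 pos [464.4 195.6  95.6] yaw 76.7 tilt [ 0.002  0.001 -1.   ] q6 -1.01 gap 93.8 F [ 0.7 -0.2  0.6]
shift [ 0.6 -0.3 -0.9] spin -0.004
```

View pics/w2.png

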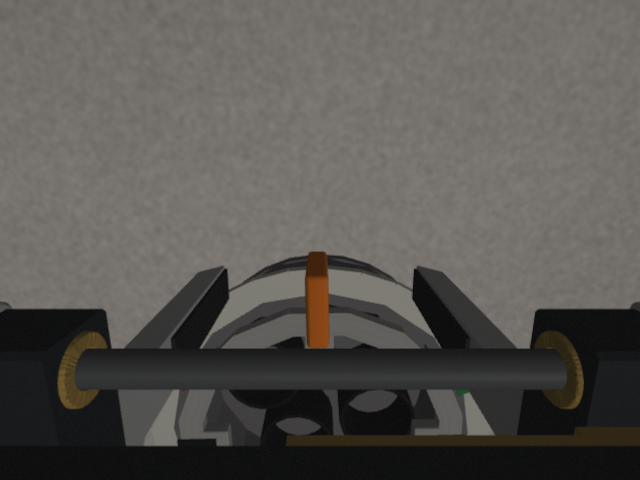

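```bash
python3 -m handwheel '[[[0,0,0],0],[[0,0,0],0],[[0,0,0],0],[[0,0,0],0],[[0,0,0],0],[[0,0,0],0],[[0,0,0],0],[[0,0,0],0],[[0,0,0],0],[[0,0,0],0]]' 255 25
python3 -m handwheel '[[[0,-3.5,0.1],-0.0365],[[0,-3.5,0.1],-0.0365],[[0,-3.5,0.1],-0.0365],[[0,-3.5,0.1],-0.0365],[[0,-3.5,0.1],-0.0365],[[0,-3.5,0.1],-0.0365],[[0,-3.5,0.1],-0.0365],[[0,-3.5,0.1],-0.0365],[[0,-3.5,0.1],-0.0365],[[0,-3.5,0.1],-0.0365]]'
python3 - <<'E'
from carr import *
a=np.radians(188)
go(558+97*np.cos(a),173.5+97*np.sin(a),95,98)
for n in ['side']: carr(n)
E
```

```text
clock: 6.7
eef_pos: [463.8, 195.4, 94.4]
eef_rot: [-2.098, 1.571, -2.331]
wrist_force: [-1.1, 0.1, 0.8]
finger_gap: 9.9
clock: 7.95
eef_pos: [462.2, 160.7, 94.4]
eef_rot: [2.666, 1.57, 2.799]
wrist_force: [-2.5, 1.0, 0.9]
finger_gap: 10.0
t 7.95 pos [462.2 160.7  94.4] yaw 97.6 tilt [-0.001  0.    -1.   ] q6 -1.44 gap 10.0 F [-2.5  1.   0.9]
shift [-0.6 -0.7 -0.4] spin -0.006
side red 33 [229. 234.] [502.9 100.   76.7] [493.  92.  74.] [511. 113.  79.]
side grn 34 [258. 223.] [569.8  81.8  76.7] [564.  74.  74.] [576.  94.  79.]
side org 151 [253. 183.] [647.4 182.7 103.9] [632. 176.  85.] [668. 191. 119.]
side org 71 [190. 226.] [447.9 156.5 103.7] [444. 152.  85.] [457. 166. 117.]
```

```bash
python3 -m handwheel '[[[0,0,0],0],[[0,0,0],0],[[0,0,0],0],[[0,0,0],0],[[0,0,0],0],[[-10,0,0],0],[[-30,0,0],0],[[-45,0,0],0],[[-45,0,0],0],[[0,0,0],0]]' 120 20
python3 -m handwheel '[[[0,0,0],0.156],[[0,0,0],0.156],[[0,0,0],0.156],[[0,0,0],0.156],[[0,0,0],0.156],[[0,-20,47],0],[[0,-20,47],0],[[0,-20,47],0],[[0,-19,47],0],[[0,-19,46],0]]'
python3 - <<'E'
from meas import *
go(590,-58.5,88,53)
cams={n:(lambda c:(c,cloud(c)))(cam(n)) for n in ['scene','side','wrist']}
cans(cams)
c=cams['wrist'][0]; save('w3',c['pixels'])
E
```

```text
clock: 9.25
eef_pos: [463.6, 161.0, 228.3]
eef_rot: [0.129, 1.564, 0.261]
wrist_force: [0.4, -0.2, 0.1]
finger_gap: 49.7
clock: 10.5
eef_pos: [590.3, -60.2, 223.8]
eef_rot: [-2.704, 1.57, 2.932]
wrist_force: [0.4, 1.1, 1.1]
finger_gap: 49.6
t 10.5 pos [590.3 -60.2 223.8] yaw 52.9 tilt [-0.001  0.    -1.   ] q6 -1.09 gap 49.6 F [0.4 1.1 1.1]
shift [135.8   1.2  -1.2] spin -0.002
a scene none
a side 0.74 top 108.2 knob [ 606.1 -247.5] body [ 606.1 -247.5]
a wrist 0.73 top 32.7 knob [ 606.7 -237.5] body [ 606.1 -248.9]
b scene 0.63 top 105.6 knob [484.9 -93.4] body [485.1 -93.3]
b side 0.66 top 106.6 knob [483.6 -92.3] body [483.4 -92.2]
b wrist 0.88 top 108.3 knob [483.3 -93.8] body [483.4 -93.6]
c scene 0.93 top 106.6 knob [590.7 -58.9] body [590.8 -59.1]
c side 0.75 top 107.3 knob [589.2 -57.9] body [588.9 -57.7]
c wrist 0.7 top 109.1 knob [589.4 -59.4] body [589.2 -59.3]
d scene 0.92 top 103.4 knob [ 487.3 -237.9] body [ 487.3 -238. ]
d side 0.65 top 104.3 knob [ 486.2 -236.5] body [ 486.  -236.8]
d wrist 0.71 top 105.0 knob [ 485.9 -238.4] body [ 485.9 -238.2]
```

View pics/w3.png

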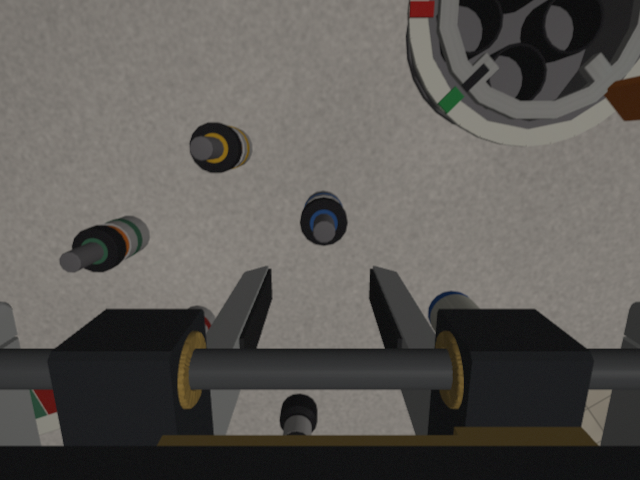

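```bash
python3 -m handwheel '[[[30,0,-1],0],[[40,0,0],0],[[35,0,0],0],[[20,0,0],0],[[11,0,0],0],[[0,0,0],0],[[0,0,0],0],[[0,0,0],0],[[0,0,0],0],[[0,0,0],0]]'
python3 -m handwheel '[[[0,0,0],0],[[0,0,0],0],[[0,0,0],0],[[0,0,0],0],[[0,0,0],0],[[-5,0,0],0],[[-25,0,0],0],[[-40,0,0],0],[[-40,0,0],0],[[-25,0,0],0]]' 255 20
python3 -c "
from h import *
go(591.5,148.2,223,53)
c=cam('side'); save('s2',c['pixels'][150:390,180:500])"
```

```text
clock: 12.5
eef_pos: [589.2, -58.1, 88.7]
eef_rot: [0.535, 1.571, -0.113]
wrist_force: [-0.1, 0.0, -0.5]
finger_gap: 49.8
clock: 13.75
eef_pos: [589.4, -58.1, 225.8]
eef_rot: [0.499, 1.569, -0.149]
wrist_force: [1.0, 0.1, -1.3]
finger_gap: 17.5
t 13.75 pos [589.4 -58.1 225.8] yaw 52.9 tilt [ 0.002 -0.    -1.   ] q6 -1.08 gap 17.5 F [ 1.   0.1 -1.3]
shift [   2.8  165.8 -122.8] spin -0.002
```

View pics/s2.png

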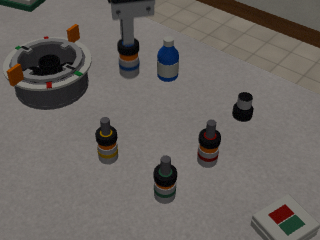

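```bash
python3 -m handwheel '[[[0,40,-30],0],[[0,42,-31],0],[[0,42,-31],0],[[0,42,-31],0],[[0,0,0],0],[[30,0,0],0],[[10,0,0],0],[[0,0,0],0],[[0,0,0],0],[[0,0,0],0]]'
python3 - <<'E'
from h import *
go(591.1,147.9,99,53)
c=cam('side'); d=cam('wrist');a=c['pixels'][100:340,130:410]
save('s3',np.hstack([cv2.resize(a,(400,343)),cv2.resize(d['pixels'],(400,343))]))
E
```

```text
clock: 15.05
eef_pos: [591.5, 148.4, 184.3]
eef_rot: [0.824, 1.57, 0.176]
wrist_force: [-0.6, 0.6, -1.5]
finger_gap: 17.4
t 15.05 pos [591.5 148.4 184.3] yaw 52.9 tilt [ 0.001  0.    -1.   ] q6 -0.74 gap 17.4 F [-0.6  0.6 -1.5]
shift [85.3 -0.7 -0.1] spin -0.002
```

View pics/s3.png

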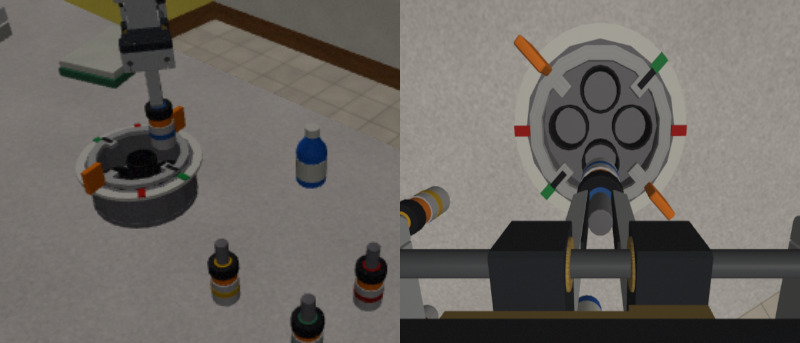

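```bash
python3 -m handwheel '[[[20,0,0],0],[[20,0,0],0],[[15,0,0],0],[[10,0,0],0],[[8,0,0],0],[[6,0,0],0],[[4,0,0],0],[[2,0,0],0],[[0,0,0],0],[[0,0,0],0]]'
python3 -c "
from h import *
go(591.1,147.9,99,53)"
```

```text
clock: 16.4
eef_pos: [591.3, 148.5, 98.7]
eef_rot: [0.94, 1.57, 0.293]
wrist_force: [-0.0, -0.9, -2.1]
finger_gap: 17.5
t 16.4 pos [591.3 148.5  98.7] yaw 52.9 tilt [ 0.  0. -1.] q6 -0.74 gap 17.5 F [-0.  -0.9 -2.1]
shift [-0.3 -0.6  0.2] spin -0.002
```

```bash
python3 -m handwheel '[[[0,0,0],0],[[0,0,0],0],[[2,0,0],0],[[2,0,0],0],[[2,0,0],0],[[2,0,0],0],[[2,0,0],0],[[0,0,0],0],[[0,0,0],0],[[0,0,0],0]]' 255 40
python3 -m handwheel '[[[0.5,0,0],0],[[0,0,0],0],[[0.5,0,0],0],[[0,0,0],0],[[0.5,0,0],0],[[0,0,0],0],[[0.5,0,0],0],[[0,0,0],0],[[0,0,0],0],[[0,0,0],0]]'
```

```text
clock: 17.65
eef_pos: [591.1, 148.5, 88.2]
eef_rot: [-2.328, 1.57, -2.976]
wrist_force: [0.8, 0.3, -1.1]
finger_gap: 17.3
clock: 18.9
eef_pos: [591.2, 148.5, 86.4]
eef_rot: [-2.401, 1.571, -3.048]
wrist_force: [-1.2, -0.6, 3.7]
finger_gap: 17.4
```

```bash
python3 -m handwheel '[[[0.5,0,0],0],[[0,0,0],0],[[0.5,0,0],0],[[0,0,0],0],[[0.5,0,0],0],[[0,0,0],0],[[0.5,0,0],0],[[0,0,0],0],[[0,0,0],0],[[0,0,0],0]]'
python3 -c "
from h import *
go(591.1,147.9,87,53)"
```

```text
clock: 20.15
eef_pos: [591.7, 148.5, 86.2]
eef_rot: [0.734, 1.569, 0.087]
wrist_force: [-5.7, -1.8, 19.0]
finger_gap: 17.1
t 20.15 pos [591.7 148.5  86.2] yaw 52.9 tilt [ 0.002  0.    -1.   ] q6 -0.74 gap 17.1 F [-5.7 -1.8 19. ]
shift [-0.8 -0.9 -0.1] spin -0.002
```

```bash
python3 -m handwheel '[[[-2,0,0],0],[[0,0,0],0],[[0,0,0],0],[[0,0,0],0],[[0,0,0],0],[[-10,0,0],0],[[-30,0,0],0],[[-45,0,0],0],[[-45,0,0],0],[[-10,0,0],0]]' 147 20
python3 -m handwheel '[[[0,-40,10],0],[[0,-43,10],0],[[0,-43,10],0],[[0,-44,10],0],[[0,-44,10],0],[[0,-44,9],0],[[0,0,0],0],[[0,0,0],0],[[0,0,0],0],[[0,0,0],0]]'
python3 - <<'E'
from meas import *
go(483.4,-93.7,88,53)
cams={n:(lambda c:(c,cloud(c)))(cam(n)) for n in ['scene','side','wrist']}
cans(cams)
a=cams['scene'][0]['pixels'][100:340,200:480]; save('s4',np.hstack([cv2.resize(a,(400,343)),cv2.resize(cams['wrist'][0]['pixels'],(400,343))]))
E
```

```text
clock: 21.4
eef_pos: [592.1, 148.7, 230.4]
eef_rot: [0.834, 1.565, 0.187]
wrist_force: [-0.1, 0.5, -0.1]
finger_gap: 39.6
clock: 22.65
eef_pos: [482.8, -92.1, 226.3]
eef_rot: [-2.872, 1.571, 2.765]
wrist_force: [-0.1, 0.3, -0.9]
finger_gap: 40.0
t 22.65 pos [482.8 -92.1 226.3] yaw 53.0 tilt [-0.  0. -1.] q6 -1.19 gap 40.0 F [-0.1  0.3 -0.9]
shift [138.3  -0.9   1.4] spin -0.001
a scene 0.57 top 107.8 knob [ 607.1 -248.7] body [ 607.2 -249.1]
a side 0.88 top 108.1 knob [ 606.2 -247.6] body [ 606.1 -247.4]
a wrist 0.8 top 106.9 knob [ 606.1 -249. ] body None
b scene none
b side 0.87 top 107.1 knob [483.5 -92.3] body [483.3 -92.1]
b wrist 0.66 top 108.0 knob [483.6 -93.7] body [483.4 -93.5]
c scene 0.64 top 33.8 knob [ 597.8 -448.8] body [ 578.8 -443.3]
c side 0.65 top 106.0 knob [590.5 148.9] body None
c wrist 0.73 top 98.0 knob [513.  115.2] body [547. 179.]
d scene 0.64 top 103.5 knob [ 487.1 -237.9] body [ 487.4 -237.8]
d side 0.72 top 104.0 knob [ 486.2 -236.9] body [ 486.  -236.6]
d wrist 0.78 top 71.5 knob [ 480.4 -226.6] body [ 486.  -238.1]
  return _methods._mean(a, axis=axis, dtype=dtype,
  ret = um.true_divide(
```

View pics/s4.png

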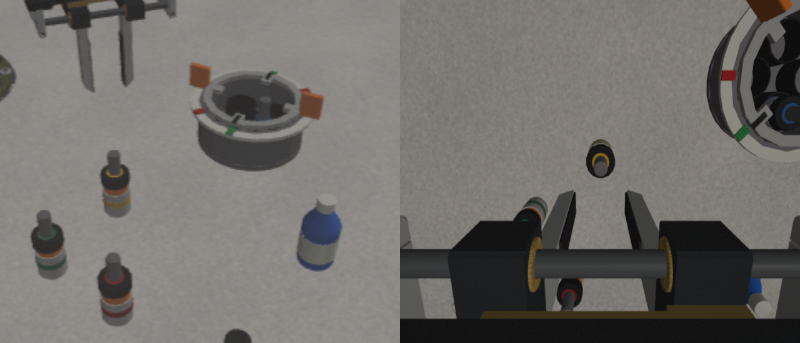

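```bash
python3 -m handwheel '[[[30,-1,1],0],[[40,0,0],0],[[35,0,0],0],[[20,0,0],0],[[13,0,0],0],[[0,0,0],0],[[0,0,0],0],[[0,0,0],0],[[0,0,0],0],[[0,0,0],0]]'
python3 -m handwheel '[[[0,0,0],0],[[0,0,0],0],[[0,0,0],0],[[0,0,0],0],[[-5,0,0],0],[[-25,0,0],0],[[-40,0,0],0],[[-40,0,0],0],[[-30,0,0],0],[[0,0,0],0]]' 255 40
python3 -m handwheel '[[[0,40,-20],0],[[0,43,-24],0],[[0,43,-24],0],[[0,44,-25],0],[[0,44,-25],0],[[0,44,-25],0],[[0,0,0],0],[[0,0,0],0],[[0,0,0],0],[[0,0,0],0]]'
python3 -c "
from h import *
go(524.1,198.5,99,53)"
```

```text
clock: 24.65
eef_pos: [482.9, -94.3, 88.7]
eef_rot: [0.377, 1.57, -0.271]
wrist_force: [-0.5, 0.5, 0.7]
finger_gap: 39.8
clock: 25.9
eef_pos: [483.4, -94.4, 230.3]
eef_rot: [0.382, 1.567, -0.266]
wrist_force: [-0.3, 0.6, -2.7]
finger_gap: 17.2
clock: 27.15
eef_pos: [524.5, 197.0, 228.4]
eef_rot: [-0.46, 1.571, -1.109]
wrist_force: [-0.8, -0.2, -1.1]
finger_gap: 17.0
t 27.15 pos [524.5 197.  228.4] yaw 52.8 tilt [ 0. -0. -1.] q6 -0.63 gap 17.0 F [-0.8 -0.2 -1.1]
shift [129.4   1.   -1.3] spin -0.003
```

```bash
python3 -m handwheel '[[[25,1,-1],0],[[30,0,0],0],[[30,0,0],0],[[20,0,0],0],[[10,0,0],0],[[7,0,0],0],[[5,0,0],0],[[2,0,0],0],[[0,0,0],0],[[0,0,0],0]]'
python3 -m handwheel '[[[2,0,0],0],[[2,0,0],0],[[2,0,0],0],[[2,0,0],0],[[1,0,0],0],[[1,0,0],0],[[1,0,0],0],[[0,0,0],0],[[0,0,0],0],[[0,0,0],0]]'
python3 -m handwheel '[[[0.5,0,0],0],[[0,0,0],0],[[0.5,0,0],0],[[0,0,0],0],[[0.5,0,0],0],[[0,0,0],0],[[0.5,0,0],0],[[0,0,0],0],[[0,0,0],0],[[0,0,0],0]]'
```

```text
clock: 28.4
eef_pos: [524.4, 199.2, 99.8]
eef_rot: [0.852, 1.57, 0.205]
wrist_force: [-0.3, -0.9, -2.8]
finger_gap: 17.1
clock: 29.65
eef_pos: [524.3, 199.2, 88.4]
eef_rot: [1.791, 1.571, 1.143]
wrist_force: [2.5, 1.7, 2.3]
finger_gap: 17.2
clock: 30.9
eef_pos: [524.5, 199.3, 87.1]
eef_rot: [0.95, 1.57, 0.302]
wrist_force: [0.7, 1.8, 10.8]
finger_gap: 17.0
```

```bash
python3 -m handwheel '[[[0.5,0,0],0],[[0,0,0],0],[[0.5,0,0],0],[[0,0,0],0],[[0.5,0,0],0],[[0,0,0],0],[[0,0,0],0],[[0,0,0],0],[[0,0,0],0],[[0,0,0],0]]'
```

```text
clock: 32.15
eef_pos: [525.0, 199.6, 86.8]
eef_rot: [1.023, 1.568, 0.376]
wrist_force: [-0.8, 2.9, 20.1]
finger_gap: 17.4
```

```bash
python3 -m handwheel '[[[-2,0,0],0],[[0,0,0],0],[[0,0,0],0],[[0,0,0],0],[[0,0,0],0],[[-10,0,0],0],[[-30,0,0],0],[[-45,0,0],0],[[-45,0,0],0],[[-10,0,0],0]]' 147 20
python3 -m handwheel '[[[0,0,0],0.157],[[0,0,0],0.157],[[0,0,0],0.157],[[0,0,0],0.157],[[0,0,0],0.157],[[0,0,0],0.157],[[0,0,0],0.157],[[0,0,0],0.157],[[0,0,0],0.157],[[0,0,0],0.157]]'
python3 -m handwheel '[[[0,29,46],0],[[0,29,46],0],[[0,29,47],0],[[0,29,47],0],[[0,29,47],0],[[0,29,47],0],[[0,29,47],0],[[0,29,46],0],[[0,0,0],0],[[0,0,0],0]]'
python3 - <<'E'
from meas import *
go(486,-238.2,86,-37)
cams={n:(lambda c:(c,cloud(c)))(cam(n)) for n in ['scene','side','wrist']}
cans(cams)
a=cams['scene'][0]['pixels'][100:340,200:480]; save('s5',np.hstack([cv2.resize(a,(400,343)),cv2.resize(cams['wrist'][0]['pixels'],(400,343))]))
E
```

```text
clock: 33.4
eef_pos: [525.0, 199.4, 230.7]
eef_rot: [0.944, 1.565, 0.296]
wrist_force: [-1.1, -0.2, -0.4]
finger_gap: 40.1
clock: 34.65
eef_pos: [524.0, 199.1, 226.4]
eef_rot: [-0.573, 1.57, -2.796]
wrist_force: [0.0, -0.3, -0.3]
finger_gap: 39.5
clock: 35.9
eef_pos: [484.3, -237.9, 226.5]
eef_rot: [-1.612, 1.57, 2.453]
wrist_force: [0.3, 0.2, -0.1]
finger_gap: 39.6
t 35.9 pos [ 484.3 -237.9  226.5] yaw -37.1 tilt [-0.001  0.001 -1.   ] q6 0.12 gap 39.6 F [ 0.3  0.2 -0.1]
shift [140.5   1.7  -0.7] spin -0.002
a scene 0.88 top 107.8 knob [ 607.2 -248.8] body [ 607.2 -248.9]
a side 0.84 top 107.9 knob [ 605.7 -247.2] body [ 606.  -247.7]
a wrist none
b scene 0.79 top 104.6 knob [526.3 199.6] body None
b side 0.72 top 106.3 knob [523.6 200.5] body None
b wrist none
c scene 0.45 top 105.5 knob [593.1 147.7] body None
c side 0.77 top 106.8 knob [590.8 148.5] body None
c wrist none
d scene 0.6 top 103.8 knob [ 487.2 -237.8] body [ 487.2 -238.1]
d side 0.83 top 104.5 knob [ 486.3 -236.5] body [ 486.  -236.7]
d wrist 0.91 top 105.3 knob [ 486.3 -238.6] body [ 486.5 -238.5]
  return _methods._mean(a, axis=axis, dtype=dtype,
  ret = um.true_divide(
```

View pics/s5.png

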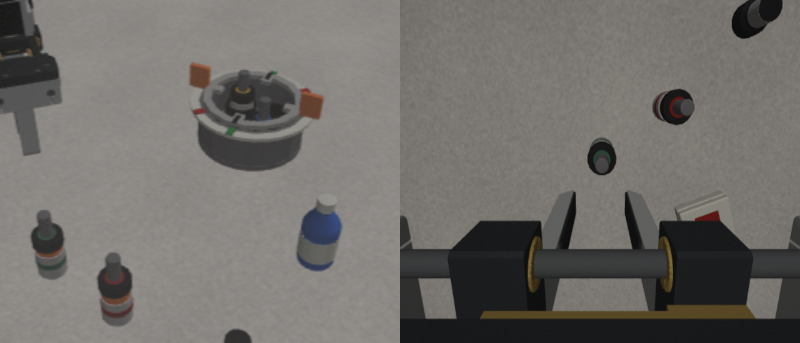

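```bash
python3 -m handwheel '[[[30,2,-1],0],[[40,0,0],0],[[37,0,0],0],[[20,0,0],0],[[13,0,0],0],[[0,0,0],0],[[0,0,0],0],[[0,0,0],0],[[0,0,0],0],[[0,0,0],0]]'
python3 -m handwheel '[[[0,0,0],0],[[0,0,0],0],[[0,0,0],0],[[0,0,0],0],[[-5,0,0],0],[[-25,0,0],0],[[-40,0,0],0],[[-40,0,0],0],[[-30,0,0],0],[[0,0,0],0]]' 255 40
python3 -m handwheel '[[[0,-21,-45],0],[[0,-21,-46],0],[[0,-21,-46],0],[[0,-21,-46],0],[[0,-21,-46],0],[[0,-21,-46],0],[[0,-21,-46],0],[[0,-22,-46],0],[[0,-22,-46],0],[[0,0,0],0]]'
python3 -c "
from h import *
go(582.9,206.7,97,-37)"
```

```text
clock: 37.9
eef_pos: [486.8, -238.7, 87.2]
eef_rot: [1.667, 1.57, -0.551]
wrist_force: [-0.6, -0.5, -1.1]
finger_gap: 39.5
clock: 39.15
eef_pos: [487.3, -239.0, 229.0]
eef_rot: [1.688, 1.567, -0.529]
wrist_force: [-0.7, 0.4, -3.2]
finger_gap: 17.2
clock: 40.4
eef_pos: [582.6, 208.8, 224.4]
eef_rot: [-0.74, 1.568, -2.955]
wrist_force: [0.5, -0.5, -1.6]
finger_gap: 17.0
t 40.4 pos [582.6 208.8 224.4] yaw -36.9 tilt [-0.003 -0.001 -1.   ] q6 0.93 gap 17.0 F [ 0.5 -0.5 -1.6]
shift [127.4   1.7   1.2] spin 0.002
```

```bash
python3 -m handwheel '[[[0,1,1],0],[[27,0,0],0],[[30,0,0],0],[[30,0,0],0],[[20,0,0],0],[[10,0,0],0],[[7,0,0],0],[[2,0,0],0],[[0,0,0],0],[[0,0,0],0]]'
python3 -m handwheel '[[[2,0,0],0],[[2,0,0],0],[[2,0,0],0],[[1,0,0],0],[[1,0,0],0],[[1,0,0],0],[[0,0,0],0],[[0,0,0],0],[[0,0,0],0],[[0,0,0],0]]'
python3 -m handwheel '[[[0.5,0,0],0],[[0,0,0],0],[[0.5,0,0],0],[[0,0,0],0],[[0.5,0,0],0],[[0,0,0],0],[[0.5,0,0],0],[[0,0,0],0],[[0,0,0],0],[[0,0,0],0]]'
```

```text
clock: 41.65
eef_pos: [583.7, 204.6, 101.4]
eef_rot: [2.438, 1.57, 0.22]
wrist_force: [-0.7, -0.1, -1.2]
finger_gap: 17.2
clock: 42.9
eef_pos: [583.5, 204.6, 91.9]
eef_rot: [0.105, 1.571, -2.113]
wrist_force: [-0.1, 1.0, 3.7]
finger_gap: 17.4
clock: 44.15
eef_pos: [583.5, 204.6, 89.9]
eef_rot: [-0.056, 1.571, -2.274]
wrist_force: [-1.0, 0.3, 3.2]
finger_gap: 17.1
```

```bash
python3 -m handwheel '[[[0.5,0,0],0],[[0,0,0],0],[[0.5,0,0],0],[[0,0,0],0],[[0.5,0,0],0],[[0,0,0],0],[[0.5,0,0],0],[[0,0,0],0],[[0,0,0],0],[[0,0,0],0]]'
```

```text
clock: 45.4
eef_pos: [583.6, 204.7, 88.5]
eef_rot: [2.564, 1.57, 0.346]
wrist_force: [-2.1, 0.6, 9.4]
finger_gap: 17.3
```

```bash
python3 -m handwheel '[[[0.5,0,0],0],[[0,0,0],0],[[0.5,0,0],0],[[0,0,0],0],[[0.5,0,0],0],[[0,0,0],0],[[0,0,0],0],[[0,0,0],0],[[0,0,0],0],[[0,0,0],0]]'
```

```text
clock: 46.65
eef_pos: [584.0, 204.8, 88.4]
eef_rot: [2.565, 1.569, 0.347]
wrist_force: [-5.8, -0.2, 21.1]
finger_gap: 17.4
```

```bash
python3 -m handwheel '[[[-2,0,0],0],[[0,0,0],0],[[0,0,0],0],[[0,0,0],0],[[0,0,0],0],[[-10,0,0],0],[[-30,0,0],0],[[-45,0,0],0],[[-45,0,0],0],[[-10,0,0],0]]' 147 20
python3 -m handwheel '[[[0,32,38],0],[[0,32,38],0],[[0,32,39],0],[[0,32,39],0],[[0,32,39],0],[[0,33,39],0],[[0,33,39],0],[[0,33,39],0],[[0,32,39],0],[[0,0,0],0]]'
python3 - <<'E' 2>/dev/null
from meas import *
go(606.2,-249,88,-37)
cams={n:(lambda c:(c,cloud(c)))(cam(n)) for n in ['scene','side','wrist']}
cans(cams)
a=cams['scene'][0]['pixels'][100:340,200:480]; save('s6',np.hstack([cv2.resize(a,(400,343)),cv2.resize(cams['wrist'][0]['pixels'],(400,343))]))
E
```

```text
clock: 47.9
eef_pos: [584.3, 204.9, 232.5]
eef_rot: [2.493, 1.565, 0.276]
wrist_force: [-1.1, -0.4, -0.0]
finger_gap: 39.6
clock: 49.15
eef_pos: [604.4, -252.4, 227.2]
eef_rot: [-1.179, 1.569, 2.883]
wrist_force: [0.3, 0.1, 0.2]
finger_gap: 39.9
t 49.15 pos [ 604.4 -252.4  227.2] yaw -37.3 tilt [-0.002  0.    -1.   ] q6 0.2 gap 39.9 F [0.3 0.1 0.2]
shift [139.2  -0.4  -3.8] spin -0.005
a scene 0.95 top 107.9 knob [ 607.  -248.8] body [ 607.2 -249.1]
a side 0.93 top 108.2 knob [ 606.2 -247.6] body [ 606.  -247.5]
a wrist 0.87 top 109.3 knob [ 606.3 -249.6] body [ 606.5 -249.4]
b scene 0.82 top 104.4 knob [526.3 199. ] body None
b side 0.61 top 107.1 knob [524.3 200.4] body None
b wrist none
c scene 0.63 top 106.2 knob [598.3 132.7] body None
c side 0.78 top 106.2 knob [591.  148.6] body None
c wrist none
d scene 0.8 top 105.3 knob [584.8 205.6] body None
d side 0.87 top 105.1 knob [582.  206.7] body None
d wrist none
```

View pics/s6.png

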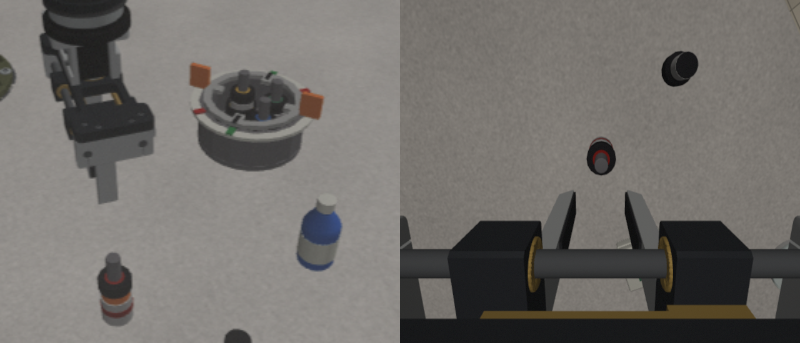

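```bash
python3 -m handwheel '[[[0,0,0],0],[[30,0,0],0],[[40,0,0],0],[[35,0,0],0],[[20,0,0],0],[[13,0,0],0],[[0,0,0],0],[[0,0,0],0],[[0,0,0],0],[[0,0,0],0]]'
python3 -c "
from h import *
go(606.3,-249.5,88,-37)"
```

```text
clock: 51.15
eef_pos: [605.5, -249.4, 91.0]
eef_rot: [1.806, 1.57, -0.411]
wrist_force: [0.2, -0.4, -0.2]
finger_gap: 40.1
t 51.15 pos [ 605.5 -249.4   91. ] yaw -37.1 tilt [ 0.001 -0.    -1.   ] q6 0.2 gap 40.1 F [ 0.2 -0.4 -0.2]
shift [ 3.   0.8 -0.4] spin -0.001
```

```bash
python3 -m handwheel '[[[0,0,0],0],[[0,0,0],0],[[0,0,0],0],[[0,0,0],0],[[-5,0,0],0],[[-25,0,0],0],[[-40,0,0],0],[[-40,0,0],0],[[-28,0,0],0],[[0,0,0],0]]' 255 40
python3 -m handwheel '[[[0,-32,-29],0],[[0,-32,-29],0],[[0,-32,-30],0],[[0,-33,-30],0],[[0,-33,-30],0],[[0,-33,-30],0],[[0,-33,-30],0],[[0,-33,-30],0],[[0,-32,-29],0],[[0,0,0],0]]'
python3 -m handwheel '[[[0,0,0],0],[[20,0,0],0],[[0,0,0],0],[[0,0,0],0],[[0,0,0],0],[[0,0,0],0],[[0,0,0],0],[[0,0,0],0],[[0,0,0],0],[[0,0,0],0]]'
python3 -c "
from h import *
go(532.3,139.7,101,-37)"
```

```text
clock: 52.4
eef_pos: [605.8, -249.5, 230.6]
eef_rot: [1.774, 1.567, -0.444]
wrist_force: [-0.5, -0.2, -2.7]
finger_gap: 17.2
clock: 53.65
eef_pos: [531.3, 142.5, 226.8]
eef_rot: [-0.848, 1.569, -3.063]
wrist_force: [-0.5, -0.8, -1.4]
finger_gap: 17.2
clock: 54.9
eef_pos: [532.4, 140.4, 208.5]
eef_rot: [0.72, 1.571, -1.498]
wrist_force: [-1.3, -0.5, -1.4]
finger_gap: 17.7
t 54.9 pos [532.4 140.4 208.5] yaw -37.1 tilt [ 0. -0. -1.] q6 0.84 gap 17.7 F [-1.3 -0.5 -1.4]
shift [107.5   0.3   0.6] spin -0.001
```

```bash
python3 -m handwheel '[[[25,0,0.5],0],[[25,0,0],0],[[20,0,0],0],[[15,0,0],0],[[10,0,0],0],[[7,0,0],0],[[3,0,0],0],[[1,0,0],0],[[0,0,0],0],[[0,0,0],0]]'
python3 -m handwheel '[[[2,0,0],0],[[2,0,0],0],[[2,0,0],0],[[2,0,0],0],[[1,0,0],0],[[1,0,0],0],[[1,0,0],0],[[0,0,0],0],[[0,0,0],0],[[0,0,0],0]]'
python3 -m handwheel '[[[0.5,0,0],0],[[0,0,0],0],[[0.5,0,0],0],[[0,0,0],0],[[0.5,0,0],0],[[0,0,0],0],[[0.5,0,0],0],[[0,0,0],0],[[0,0,0],0],[[0,0,0],0]]'
```

```text
clock: 56.15
eef_pos: [532.3, 140.0, 102.7]
eef_rot: [2.466, 1.57, 0.249]
wrist_force: [-0.1, -0.0, -2.9]
finger_gap: 17.2
clock: 57.4
eef_pos: [532.1, 139.9, 91.4]
eef_rot: [0.259, 1.571, -1.958]
wrist_force: [2.7, 0.3, 3.3]
finger_gap: 16.9
clock: 58.65
eef_pos: [532.2, 139.9, 89.4]
eef_rot: [1.544, 1.571, -0.674]
wrist_force: [1.2, -0.1, 4.4]
finger_gap: 16.9
```

```bash
python3 -m handwheel '[[[0.5,0,0],0],[[0,0,0],0],[[0.5,0,0],0],[[0,0,0],0],[[0.5,0,0],0],[[0,0,0],0],[[0.5,0,0],0],[[0,0,0],0],[[0,0,0],0],[[0,0,0],0]]'
```

```text
clock: 59.9
eef_pos: [532.4, 140.0, 87.9]
eef_rot: [2.446, 1.57, 0.228]
wrist_force: [1.0, -2.2, 9.6]
finger_gap: 17.2
```

```bash
python3 -m handwheel '[[[0.5,0,0],0],[[0,0,0],0],[[0.5,0,0],0],[[0,0,0],0],[[0.5,0,0],0],[[0,0,0],0],[[0,0,0],0],[[0,0,0],0],[[0,0,0],0],[[0,0,0],0]]'
```

```text
clock: 61.15
eef_pos: [532.8, 140.1, 87.7]
eef_rot: [2.419, 1.569, 0.201]
wrist_force: [-3.6, -1.9, 22.4]
finger_gap: 17.4
```

```bash
python3 -m handwheel '[[[-2,0,0],0],[[0,0,0],0],[[0,0,0],0],[[0,0,0],0],[[0,0,0],0],[[-10,0,0],0],[[-30,0,0],0],[[-45,0,0],0],[[-45,0,0],0],[[-50,0,0],0]]' 147 25
python3 -m handwheel '[[[-5,0,0],-0.168],[[-5,0,0],-0.168],[[-5,0,0],-0.168],[[0,0,0],-0.168],[[0,0,0],-0.168],[[0,0,0],-0.168],[[0,0,0],-0.168],[[0,0,0],-0.168],[[0,0,0],-0.168],[[0,0,0],-0.168]]' 0
python3 -m handwheel '[[[0,0,0],-0.168],[[0,0,0],-0.168],[[0,0,0],-0.168],[[0,0,0],-0.168],[[0,0,0],0],[[0,0,0],0],[[0,0,0],0],[[0,0,0],0],[[0,0,0],0],[[0,0,0],0]]'
python3 - <<'E' 2>/dev/null
from meas import *
from carr import carr
a=np.radians(188)
go(557.6+97*np.cos(a),173.2+97*np.sin(a),97,98)
cams={}
for n in ['scene','side','wrist']: cams[n]=carr(n)
cans(cams)
a=cams['scene'][0]['pixels'][100:340,200:480]; save('s7',np.hstack([cv2.resize(a,(400,343)),cv2.resize(cams['wrist'][0]['pixels'],(400,343))]))
E
```

```text
clock: 62.4
eef_pos: [531.8, 139.9, 270.1]
eef_rot: [2.2, 1.571, -0.018]
wrist_force: [0.1, -0.5, 0.0]
finger_gap: 39.7
clock: 63.65
eef_pos: [532.0, 140.0, 283.7]
eef_rot: [0.779, 1.57, 0.247]
wrist_force: [0.4, 0.7, 0.1]
finger_gap: 93.9
clock: 64.9
eef_pos: [532.1, 140.0, 282.9]
eef_rot: [2.769, 1.571, 2.903]
wrist_force: [0.2, -0.6, -0.4]
finger_gap: 93.9
t 64.9 pos [532.1 140.  282.9] yaw 97.7 tilt [-0.  0. -1.] q6 -1.51 gap 93.9 F [ 0.2 -0.6 -0.4]
shift [185.9  29.  -67.3] spin -0.006
scene red 10 [414. 163.] [615.8 248.4  76. ] [612. 244.  75.] [623. 255.  78.]
scene red 9 [362. 176.] [542.8 134.4  71.9] [536. 127.  70.] [546. 145.  73.]
scene red 20 [339. 177.] [503.9  99.2  76. ] [496.  89.  73.] [511. 106.  78.]
scene grn 25 [361. 191.] [572.6  80.7  75.6] [565.  72.  73.] [577.  91.  78.]
scene org 24 [340. 146.] [465.4 159.5 115.4] [452. 153. 113.] [482. 162. 117.]
scene org 30 [418. 166.] [652.6 184.9 114.7] [638. 181. 113.] [668. 190. 116.]
side red 15 [231. 222.] [535.4 133.2  73.1] [528. 131.  70.] [545. 143.  81.]
side red 10 [224. 223.] [523.  143.9  73.5] [519. 140
[... 1080 characters left out ...]
 [639.6 182.8 115. ] [502. 141.  86.] [664. 190. 384.]
a scene 0.76 top 105.3 knob [534.9 141.1] body None
a side 0.67 top 107.0 knob [532.3 141.9] body None
a wrist 0.61 top 106.9 knob [532.3 140.4] body [532.  140.5]
b scene 0.57 top 104.9 knob [526.4 199.6] body None
b side 0.86 top 106.2 knob [523.7 200.6] body None
b wrist 0.64 top 106.9 knob [524.2 199. ] body [523.9 199. ]
c scene 0.6 top 114.2 knob [646.6 172.2] body None
c side 0.54 top 106.5 knob [594.  149.2] body None
c wrist 0.95 top 106.9 knob [594.  147.2] body [593.7 147.2]
d scene 0.53 top 105.1 knob [584.5 205.2] body None
d side 0.72 top 106.6 knob [582.7 207.1] body None
d wrist 0.73 top 106.9 knob [582.6 205. ] body None
```

View pics/s7.png

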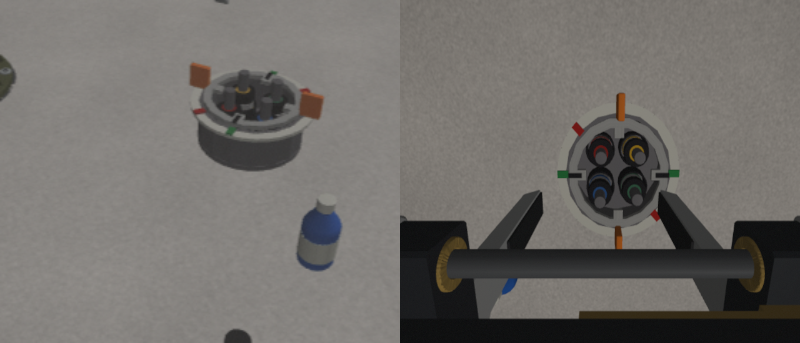

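```bash
python3 -m handwheel '[[[0,15,-34],0],[[0,14,-33],0],[[0,0,0],0],[[45,0,0],0],[[45,0,0],0],[[45,0,0],0],[[35,0,0],0],[[17,0,0],0],[[0,0,0],0],[[0,0,0],0]]'
python3 -m handwheel '[[[0,0,0],0],[[0,0,0],0],[[0,0,0],0],[[0,0,0],0],[[0,0,0],0],[[0,0,0],0],[[0,0,0],0],[[0,0,0],0],[[0,0,0],0],[[0,0,0],0]]' 255 25
python3 -m handwheel '[[[0,3.8,0.1],0.0393],[[0,3.8,0.1],0.0393],[[0,3.8,0.1],0.0393],[[0,3.8,0.1],0.0393],[[0,3.8,0.1],0.0393],[[0,3.8,0],0.0393],[[0,3.8,0],0.0393],[[0,3.8,0.1],0.0393],[[0,3.8,0.1],0.0393],[[0,3.8,0],0.0393]]'
python3 - <<'E'
from h import *
a=np.radians(165.5)
go(557.6+97*np.cos(a),173.2+97*np.sin(a),95,75.5)
a=np.radians(143)
go(557.6+97*np.cos(a),173.2+97*np.sin(a),95,53)
E
```

```text
clock: 66.9
eef_pos: [462.5, 159.8, 96.7]
eef_rot: [0.084, 1.57, 0.218]
wrist_force: [0.5, 0.1, 0.1]
finger_gap: 93.9
clock: 68.15
eef_pos: [461.9, 159.8, 96.0]
eef_rot: [0.148, 1.571, 0.283]
wrist_force: [-0.5, 0.8, -0.1]
finger_gap: 9.7
clock: 69.4
eef_pos: [463.9, 197.7, 96.0]
eef_rot: [-2.877, 1.57, -3.137]
wrist_force: [-2.2, 0.8, 1.3]
finger_gap: 9.9
t 69.4 pos [463.9 197.7  96. ] yaw 75.1 tilt [-0.001 -0.    -1.   ] q6 -0.98 gap 9.9 F [-2.2  0.8  1.3]
shift [ 1.  -0.2 -0.2] spin -0.007
t 69.4 pos [463.9 197.7  96. ] yaw 75.1 tilt [-0.001 -0.    -1.   ] q6 -0.98 gap 9.9 F [-2.2  0.8  1.3]
shift [ 0.9 36.9  7. ] spin 0.386
```

Tracks the arc precisely; second half.

```bash
python3 -m handwheel '[[[0,3.8,0.1],0.0388],[[0,3.8,0.1],0.0388],[[0,3.8,0.1],0.0388],[[0,3.8,0.1],0.0388],[[0,3.8,0],0.0388],[[0,3.8,0.1],0.0388],[[0,3.8,0],0.0388],[[0,3.8,0.1],0.0388],[[0,3.8,0.1],0.0388],[[0,3.7,0],0.0388]]'
python3 -m handwheel '[[[0,0,0],0],[[0,0,0],0],[[0,0,0],0],[[0,0,0],0],[[0,0,0],0],[[0,0,0],0],[[-10,0,0],0],[[-40,0,0],0],[[-50,0,0],0],[[-50,0,0],0]]' 120
python3 -m handwheel '[[[-40,-10,-40],0],[[0,-10,-40],0],[[0,0,0],0],[[0,0,0],0],[[0,0,0],0],[[0,0,0],0],[[0,0,0],0],[[0,0,0],0],[[0,0,0],0],[[0,0,0],0]]' 0
python3 - <<'E' 2>/dev/null
from meas import *
from carr import carr
go(500,170,250,53)
cams={}
for n in ['scene','side','wrist']: cams[n]=carr(n)
cans(cams)
a=cams['side'][0]['pixels'][100:340,130:410]; save('s8',np.hstack([cv2.resize(a,(400,343)),cv2.resize(cams['wrist'][0]['pixels'],(400,343))]))
E
```

```text
clock: 70.65
eef_pos: [480.2, 231.9, 95.9]
eef_rot: [-2.839, 1.57, 2.796]
wrist_force: [-3.5, 3.0, 1.7]
finger_gap: 10.1
clock: 71.9
eef_pos: [480.4, 231.3, 248.3]
eef_rot: [1.073, 1.57, 0.426]
wrist_force: [0.5, 0.3, -0.3]
finger_gap: 50.1
clock: 73.15
eef_pos: [404.7, 263.6, 285.9]
eef_rot: [-0.433, 1.571, -1.079]
wrist_force: [0.6, 0.5, -1.0]
finger_gap: 94.1
t 73.15 pos [404.7 263.6 285.9] yaw 52.9 tilt [ 0. -0. -1.] q6 -0.42 gap 94.1 F [ 0.6  0.5 -1. ]
shift [ 36.  -17.3 132.5] spin -0.001
scene red 14 [414. 163.] [616.4 248.4  76. ] [611. 241.  74.] [622. 255.  78.]
scene red 20 [339. 177.] [504.2  98.5  76.1] [497.  89.  73.] [510. 110.  78.]
scene grn 8 [391. 150.] [545.7 268.   76. ] [541. 263.  74.] [551. 274.  78.]
scene grn 25 [361. 191.] [572.2  83.   75.9] [565.  74.  72.] [577.  93.  78.]
scene org 21 [362. 136.] [485.4 226.1 114.9] [470. 218. 113.] [498. 238. 117.]
scene org 32 [396. 178.] [635.  115.  114.5] [622. 104. 113.] [647. 125. 117.]
side red 8 [232. 221.] [539.7 135.1  73.2] [535. 131.  71.] [544. 141.  82.]
side red 7 [223. 223.] [522.7 147.2  72. ] [515. 1
[... 731 characters left out ...]
118.]
wrist org 29 [338. 433.] [619.  126.3  90.2] [617. 123.  87.] [622. 130.  93.]
a scene 0.52 top 105.4 knob [534.  141.1] body None
a side 0.71 top 106.4 knob [532.5 141.9] body None
a wrist 0.63 top 69.3 knob [523.  148.9] body None
b scene 0.8 top 104.5 knob [526.4 199.9] body None
b side 0.6 top 106.3 knob [523.9 200.3] body None
b wrist 0.64 top 106.6 knob [524.6 199.1] body None
c scene 0.67 top 105.5 knob [595.7 147.6] body None
c side 0.51 top 106.1 knob [592.3 148.7] body None
c wrist 0.65 top 107.0 knob [593.4 147.6] body None
d scene 0.49 top 105.8 knob [584.3 205.1] body None
d side 0.88 top 106.2 knob [582.4 206.8] body None
d wrist 0.52 top 67.7 knob [571.9 211.4] body None
```

View pics/s8.png

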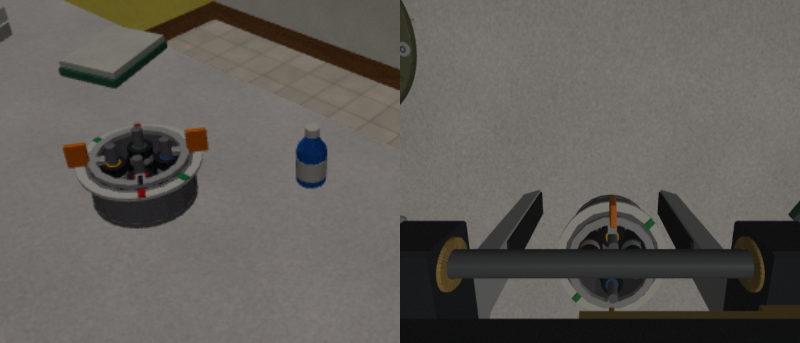

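```bash
python3 -c "
from cell import manip
print(manip.sign_off())"
```

```text
the job is handed in; nothing more can be done
None
```

The job is handed in after about 73 s on the robot's clock. All four canisters stand in the carrier and the lock ring is at its red marks. The hand-in reports no verdict.

- **What I did:** I turned the ring from about 0.37 rad to open. I then put blue, yellow, green and red each in its own cup, pressing each cap until the force rose to about 20 N. Last, I turned the ring clockwise by its ear to the locked marks and drew the arm clear.
- **Ring:** the ears stand at about -36.7° in world axes, against -37° for locked. That is within about 0.01 rad, and the visible stripe meets a red mark.
- **Canisters:** the knob tops were level at about 106 to 107 mm, which is 106 mm for a cap fully home. The knobs lie within about 3 mm of the cup centres. Blue is the furthest off, having shifted about 3 mm in its cup after I released it, still inside the 10 mm limit.
- **Bystanders:** I never touched the slide box, eyepiece or bottle. I did not measure them again at the end.
- **Disagreements:** the cameras differed by 1 to 3 mm. In the last picture the wrist camera's outlines for red and green were blocked by the gripper and gave wrong values. For those two I relied on the scene and side cameras, which agreed with the earlier clear wrist view.

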